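Stand up the drain pipe and open the fill valve

TASK

The clean, dry tank is about to be filled: gently push the tipped-over white drain pipe back up until it stands fully upright in its clip, so that no water runs away, and then push the red lever of the fill valve round until it is fully open, in line with its pipe. Only push with the fingers: take nothing between them, lift nothing, and leave the loose things on the table where they are.

Things in the scene. Friction and masses are not known exactly. Their poses are not given: they have to be found in the camera images.
- tank: empty glass tank, 260 mm in its x, 400 mm in its y, 240 mm tall, open on top, standing on the table with all its plumbing fixed to it; origin at the centre of its underside, at table height; its -x points roughly at the robot, its +y to the robot's left, z up; its front glass lies 130 mm from the origin towards -x
- drain_pipe (a joint): angle of the white drain pipe on its grey swivel elbow in front of the tank; rad, 0 = upright, bedded in its clip, a hard stop; positive = tipped sideways towards the tank's -y (the robot's right); starts between 0.65 and 1.0. The swivel is stiff: about 0.3 N m of friction, no spring; the pipe stays where it is left
- pipe_pivot (a point): point where the drain pipe's centre line meets the swivel axis, 55 mm above the table, 90 mm in front of the front glass; the axis runs along the tank's x; this point's z axis runs along the pipe to its mouth, its x axis is the tank's x. The elbow is 44 mm thick
- pipe_mouth (a point): centre of the drain pipe's open end, 170 mm from pipe_pivot; the pipe is straight and round, 32 mm thick, white with a red band just below this end; same axes as pipe_pivot
- clip (a point): middle of the grey open pipe clip that the upright pipe beds in, 155 mm above the table; the clip is 16 mm tall, 45 mm wide along the tank's x, reaches 12 mm to the tank's -y (its open side) and 27 mm to +y, and is carried by a bar from the front glass
- trough (a point): centre of the underside of the grey drain trough on the table under the tipped pipe; 85 mm along the tank's x, 220 mm along its y, 40 mm tall
- fill_lever (a joint): angle of the red lever of the fill valve about its upright stem; rad, 0 = shut, the lever square to the fill pipe and pointing along the tank's -x (to the robot); grows clockwise seen from above to 1.571 = fully open, the lever in line over the fill pipe, pointing along the tank's +y, a hard stop; starts between 0 and 0.25. About 0.2 N m of friction, no spring
- lever_axis (a point): on the valve stem at mid-thickness of the lever, 105 mm above the table; its -x axis points along the lever to its tip, z up. Below it the grey fill pipe (32 mm thick, centre 55 mm above the table) runs along the tank's y, from 95 mm on the -y side, where it bends into the tank, to 200 mm on the +y side; the valve body is 53 mm thick and reaches 50 mm either way
- lever_tip (a point): end of the red lever, 110 mm from lever_axis; the lever is a flat bar 18 mm wide and 10 mm thick (100 to 110 mm above the table); same axes as lever_axis
- reagent_white: white dropper bottle with blue cap, 36 mm across, 75 mm tall; origin at the centre of its underside; to be left alone
- reagent_amber: amber bottle with black cap, 36 mm across, 75 mm tall; origin at the centre of its underside; to be left alone
- food_jar: white jar with yellow cap, 62 mm across, 65 mm tall; origin at the centre of its underside; to be left alone
- beaker: clear plastic cup, 72 mm across, 85 mm tall; origin at the centre of its underside; to be left alone
- socket: loose red pipe socket standing on end, 48 mm across, 45 mm tall; origin at the centre of its underside; to be left alone
- elbow: loose grey pipe elbow lying flat, two arms 42 mm thick and 40 mm long along its +x and +y, origin under the corner; to be left alone
- brush: blue-handled brush lying on the table, 200 mm long along its x; origin at the centre of its underside; to be left alone

How it is judged (in metres and radians):
On the way, in this order (a step that is already met when the one before it is completed fails the run):
1. the drain pipe stands upright in its clip while the fill valve is still shut (value of joint drain_pipe below 0.06 rad and value of joint fill_lever below 0.5 rad), for 0.2 s.
2. the fill lever is in line with its pipe, the drain pipe still upright (value of joint drain_pipe below 0.06 rad and value of joint fill_lever above 1.48 rad), for 0.2 s.
At the end, for the whole second after the job is handed in: the drain pipe is within 0.06 rad (3.4 degrees) of upright, the fill lever is within 0.09 rad (5 degrees) of fully open, both at rest, and every loose thing is within 20 mm of where it started (all of step 2 and velocity of joint drain_pipe between -0.05 and 0.05 rad/s and velocity of joint fill_lever between -0.05 and 0.05 rad/s and distance of each of reagent_white, reagent_amber, food_jar, beaker, socket, elbow, brush from where it was at the start of the episode below 0.02 m); the robot touches nothing.
It fails at once if the drain pipe is thrown upright (faster than 2.5 rad/s) (velocity of joint drain_pipe below -2.5 rad/s).
It fails at once if the drain pipe is taken between the fingers (x of the grasp point in the frame of pipe_pivot between -0.014 and 0.014 m and y of the grasp point in the frame of pipe_pivot between -0.014 and 0.014 m and z of the grasp point in the frame of pipe_pivot between 0.02 and 0.182 m).
It fails at once if the lever is taken between the fingers (x of the grasp point in the frame of lever_axis between -0.118 and -0.015 m and y of the grasp point in the frame of lever_axis between -0.008 and 0.008 m and z of the grasp point in the frame of lever_axis between -0.02 and 0.018 m).
It fails at once if a loose thing is lifted, knocked over or pushed more than 20 mm (distance of any of reagent_white, reagent_amber, food_jar, beaker, socket, elbow, brush from where it was at the start of the episode above 0.02 m or height (world z) of any of reagent_white, reagent_amber, food_jar, beaker, socket, elbow, brush above 0.012 m or angle between any of reagent_white, reagent_amber, food_jar, beaker, socket, elbow's own z axis and vertical above 0.5 rad).
It also fails if it takes over 51 s, if anything falls off the work surface, if the arm or the gripper's body presses on something with over 40 N, if the wrist force passes 120 N, or if a joint passes its speed limit or range.

ROBOT

A 6-joint arm with a two-finger parallel gripper is mounted at the origin on the work surface. World frame = base frame: x ahead of the robot, y to its left, z up, the work surface at z = 0. Lengths are in mm, angles in rad, forces in N, time in s.
With the tool pointing down it reaches from about 275 to 850 mm from the base axis. Payload 5.2 kg.
Tool frame: the origin (TCP) lies midway between the tips of the shut fingers; the grasp point (between the pads) lies 19 mm behind it; z points along the fingers, y is the direction in which the jaws open and shut (so a half turn about z gives the same grasp; the last joint's range is limited). The gripper opens to 85 mm and grips with 20 to 120 N. Pads are 22 mm wide; open, the fingers measure 114 mm over their backs; the gripper's body (76 mm by 85 mm) begins 54 mm behind the grasp point. The pads swing forward as they close: fully open they stand 13 mm farther back than shut.
Start: joints at [0.958, 0.259, 1.535, -0, 1.348, -0.203], TCP at [219.114, 504.474, 231.31] pointing down, gripper open.
Joint ranges: [-3.14, 3.14], [-0.91, 2.08], [0.19, 2.58], [-1.22, 4.36], [0.22, 2.71], [-3.12, 3.12]. Speed limits (rad/s): [2.57, 2.57, 3.14, 3.14, 3.14, 3.14].

INTERFACE

Orientations are given as a rotation vector (axis times angle).
In Python, from bench import robot gives the robot as it stands. The module is installed in compiled form; this text tells all that it offers.
- The arm moves only by the tool servo_tool, never from a script. Its argument "motion" is a list of rows, each a list of 6 numbers: the shift along the tool's x, y, z in m, then the turn, a rotation vector about the tool's x, y, z in degrees. In form: [[dx, dy, dz, wx, wy, wz], ...]. A call has 1 to 12 rows; each row is the pose to reach, as a shift and turn from the pose commanded when the call began, along the tool's axes at that moment; what a row does not reach only later rows make up. A row lasts 1/10 s, in which the tool goes at most 50 mm and 8.59 degrees, less where a joint would pass 70% of its speed; a pose out of reach is approached as far as the arm can. A call with a gripper value outside its range is refused whole. "fingers" is the closure, from 0 (fully open) to 1 (shut), set as the call begins (left out, the last holds). The fingers move at their own pace and stop on an object; the grip force is fixed at half the most. Time passes only in rows, so rows that repeat a pose let the fingers close. It gives the time, the measured TCP pose, the force and the opening at its end, in the units of the state.
- robot.observe(): the state, without advancing time (a new reading comes with each control period).
- robot.capture(name): name is "scene" or "top"; returns (picture, depth): 420x560x3 uint8, red, green, blue; 420x560 float32, mm along the optical axis (not along the pixel's ray), 0 where there is no reading.
- robot.camera_info(name): a dict with "vfov" (degrees; the focal length in pixels is half the picture's height over the tangent of half this angle, whatever the lens; pixels are square), "cx", "cy" (the principal point, pixels), "eye" and "attitude" of the camera in the world. Camera axes: x right, y down, z forward; pixel columns grow to the right and rows downward; lengths in mm; the calibration is good to about 2 mm. A picture is of the moment at which its call begins. camera_info takes no time and is no camera call.
- robot.close_job(): hands the job in, once; it reports no verdict.
The state is a dict: "time_s": time; "q": joint angles; "joint_velocities": joint speeds; "joint_efforts": joint torques, N m; "eef_pos": TCP position; "tcp_rot": TCP orientation; "ft_force": force on the tool from outside, world axes, zero at the start; "moment": the same for the moment, N m; "width": finger opening in mm.
Only numpy, scipy, OpenCV 4.12 (cv2) and the standard library are available. Lean on these libraries where they do the work, as an engineer would, in place of code of your own. Each camera call takes 0.05 s, during which the arm holds its last target. There are 200 camera calls.

## Working session

There is one attempt and no reset: what is moved stays moved. The work goes in short steps, Python scripts to look and compute and a tool call to move; the robot and the scene stay as the last step left them, time stands still between calls to the robot, and variables do not carry over. Pictures are saved under pics/ and viewed, about 8 in all and at most 12, crops included, and the job is handed in when it is done.

Besides the shell and the picture viewer there is one more tool, called after "Call:" as name([rows], argument=value, ...), one row to a line, values as JSON. servo_tool: Moves the arm, as the interface text tells. Its arguments: {"type":"object","properties":{"motion":{"type":"array","items":{"type":"array","items":{"type":"number"}}},"fingers":{"type":"number"}},"required":["motion"]}

```bash
mkdir -p pics
cat > h.py <<'E'
import numpy as np, cv2
from bench import robot
from scipy.spatial.transform import Rotation as R
def snap(n,tag):
    p,d=robot.capture(n); cv2.imwrite(f'pics/{tag}.png',p[:,:,::-1]); np.savez(f'{tag}.npz',p=p,d=d); return p,d
E
python3 - <<'E'
from h import *
for n in('scene','top'):
    snap(n,n+'0'); print(n,robot.camera_info(n))
print(robot.observe())
E
```

```text
scene {'vfov': 54.79627627241907, 'cx': 279.85149697584575, 'cy': 207.5622688742868, 'eye': array([978.08795006, 627.17282764, 821.06045057]), 'attitude': array([-0.69742548, -2.56477729,  1.16629583])}
top {'vfov': 46.27896363113799, 'cx': 285.8000009479144, 'cy': 216.03928959908134, 'eye': array([ 418.7560038 ,  -63.04823755, 1361.08907407]), 'attitude': array([-2.1795492 ,  2.14551467, -0.07849307])}
{'time_s': 0.1, 'q': array([ 9.58167822e-01,  2.59237666e-01,  1.53596042e+00,  2.15534874e-06,
        1.34800085e+00, -2.02757780e-01]), 'joint_velocities': array([-0.00049299, -0.00161786, -0.00258938, -0.00106376,  0.00028936,
        0.00064583]), 'joint_efforts': array([ 2.13620682e-03, -4.46970177e+01, -2.91249329e+01, -3.09140469e-04,
        6.26111054e-03, -9.22744675e-06]), 'eef_pos': array([218.85220818, 504.07359118, 230.58059826]), 'tcp_rot': array([-6.39196840e-01, -3.07522570e+00,  2.31456852e-03]), 'ft_force': array([0.29580233, 0.54178126, 0.29783141]), 'moment': array([-0.04579002, -0.02520484,  0.0219093 ]), 'width': 85.55014572401888}
```

View pics/scene0.png

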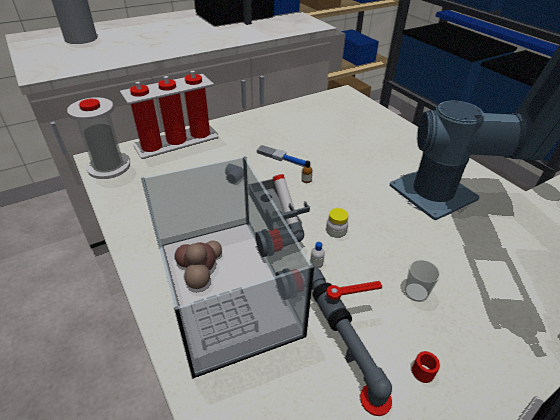

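View pics/top0.png

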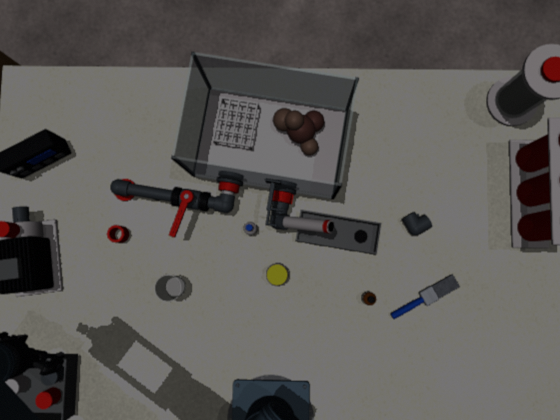

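The scene shows the pipe tipped to the robot's right: in the top view the elbow is at about (277,222) and the red band at (328,227). The lever runs from its stem at (187,197) to its tip at (174,235). The white bottle (250,229) and yellow jar (277,274) are near the pipe, the beaker (172,287) and socket (118,234) near the lever. Next I'll measure these.

```bash
cat >> h.py <<'E'
class Cam:
    def __init__(s,n):
        i=robot.camera_info(n); s.f=210/np.tan(np.radians(i['vfov']/2)); s.c=np.array([i['cx'],i['cy']]); s.e=i['eye']; s.R=R.from_rotvec(i['attitude']).as_matrix()
    def ray(s,uv):
        uv=np.atleast_2d(uv).astype(float); return np.c_[(uv-s.c)/s.f,np.ones(len(uv))]@s.R.T
    def plane(s,uv,z):
        r=s.ray(uv); return s.e+r*((z-s.e[2])/r[:,2])[:,None]
    def dep(s,uv,d):
        uv=np.atleast_2d(uv).astype(int); return s.e+s.ray(uv)*d[uv[:,1],uv[:,0]][:,None]
    def proj(s,P):
        q=(np.atleast_2d(P)-s.e)@s.R; return q[:,:2]/q[:,2:]*s.f+s.c
def comps(p,lo,hi,amin=15):
    h=cv2.cvtColor(p,cv2.COLOR_RGB2HSV); m=cv2.inRange(h,lo,hi)
    if lo[0]==0: m|=cv2.inRange(h,(172,lo[1],lo[2]),(180,255,255))
    n,l,st,c=cv2.connectedComponentsWithStats(m); return [(np.argwhere(l==k)[:,::-1],c[k]) for k in range(1,n) if st[k,4]>=amin]
E
python3 - <<'E'
from h import *
np.set_printoptions(precision=1,suppress=True)
for n in('scene','top'):
    C=Cam(n); z=np.load(n+'0.npz'); p,d=z['p'],z['d']; print(n)
    for uv,c in comps(p,(0,140,60),(8,255,255),10):
        X=C.dep(uv,d); (ce,sz,a)=cv2.minAreaRect(uv.astype(np.float32))
        print(c.astype(int),len(uv),'med',np.median(X,0),'min',X.min(0),'max',X.max(0),'rect',np.array(ce),np.array(sz),a)
C=Cam('top'); z=np.load('top0.npz'); d=z['d']
pts=dict(trFL=(301,211),trFR=(381,221),trBL=(296,243),trBR=(377,253),tankNL=(177,157),tankNR=(340,196),tankFL=(192,55),tankFR=(356,78),pipeA=(290,223),pipeB=(310,225),pipeC=(320,226),elb=(277,222),jar=(277,274),bot=(250,229),beaker=(172,287),beak2=(160,287),socket=(118,234),fp1=(140,188),fp2=(165,193),amber=(369,298),clip=(283,197))
for k,v in pts.items(): print(k,C.dep([v],d)[0], 'rayz105',C.plane([v],105)[0])
E
```

```text
scene
[193  79] 131 med [ 532.  -684.2  234.4] min [ 498.5 -729.7  220.2] max [ 554.2 -667.2  238.4] rect [193.  79.] [10. 16.] 90.0
[166  84] 137 med [ 627.4 -684.4  234.6] min [  503.  -1053.3    90.2] max [978.1 627.2 821.1] rect [166.5  84. ] [10. 17.] 90.0
[138  90] 152 med [ 720.7 -683.3  234.6] min [ 688.  -726.6  221.4] max [978.1 627.2 821.1] rect [139.  90.] [18. 10.] 0.0
[197 112] 927 med [ 537.2 -668.   115.5] min [  356.  -1050.1   -86.1] max [978.1 627.2 821.1] rect [197.6 113.3] [48.6 20.1] 81.8698959350586
[172 118] 984 med [ 629.8 -668.2  114.7] min [ 561.1 -767.6    1. ] max [978.1 627.2 821.1] rect [172.7 119.6] [49.8 20.9] 80.53767395019531
[ 89 104] 200 med [ 881.4 -644.7  241.2] min [ 853.2 -685.7  227. ] max [978.1 627.2 821.1] rect [ 89.  104.5] [11. 20.] 90.0
[146 125] 1057 med [ 722.5 -667.9  115. ] min [  596.4 -1056.3  -139.9] max [978.1 627.2 821.1] rect [147.2 126.1] [50.7 21.9] 76.75948333740234
[277 176] 40 med [ 516.4 -131.8  164.1] min [ 499.1 -140.6  153.8] max [978.1 627.2 821.1] rect [277.8 177. ] [ 3.7 11.1] 69.44395446777344
[273 231] 20 med [63
[... 2537 characters left out ...]
A [519.9 -45.6 103. ] rayz105 [519.7 -45.6 105. ]
pipeB [512.5 -95.9 142.5] rayz105 [515.4 -96.9 105. ]
pipeC [ 509.2 -120.   157.7] rayz105 [ 513.2 -122.5  105. ]
elb [523.7 -11.3  82.3] rayz105 [521.8 -12.2 105. ]
jar [388.4 -13.2  67.6] rayz105 [389.3 -14.7 105. ]
bot [504.5  59.3  78.3] rayz105 [502.7  56.7 105. ]
beaker [346.6 276.5   8. ] rayz105 [351.8 252.2 105. ]
beak2 [348.2 298.5  48.3] rayz105 [351.2 282.9 105. ]
socket [490.  434.8   2.6] rayz105 [484.6 397.3 105. ]
fp1 [610.3 356.9  70.2] rayz105 [605.1 345.6 105. ]
fp2 [597.5 288.9  71.6] rayz105 [592.9 279.7 105. ]
amber [ 331.2 -251.9   76.2] rayz105 [ 333.2 -247.7  105. ]
clip [589.6 -25.9  83.3] rayz105 [586.7 -26.5 105. ]
```

Run:
```python
from h import *
a=cv2.imread('pics/top0.png')[150:310,90:400]; b=cv2.imread('pics/scene0.png')[160:330,230:400]
a=np.clip(a*1.6,0,255).astype('uint8')
a=cv2.resize(a,None,fx=2.5,fy=2.5,interpolation=cv2.INTER_CUBIC)
cv2.imwrite('pics/c0.png',a); cv2.imwrite('pics/c1.png',cv2.resize(b,None,fx=3.5,fy=3.5,interpolation=cv2.INTER_CUBIC))
```

```text
(no output)
```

View pics/c0.png

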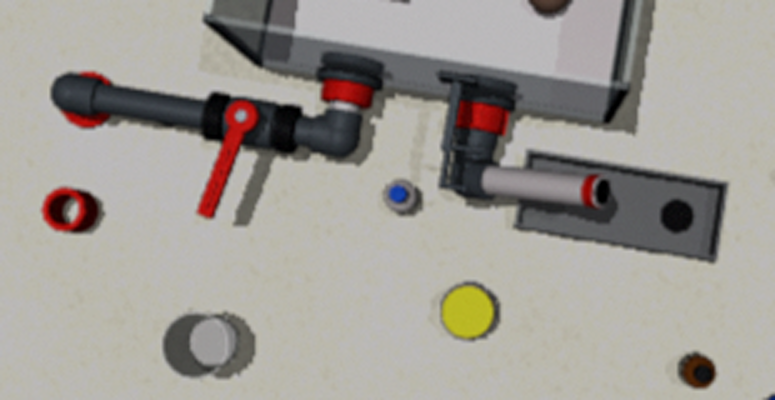

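View pics/c1.png

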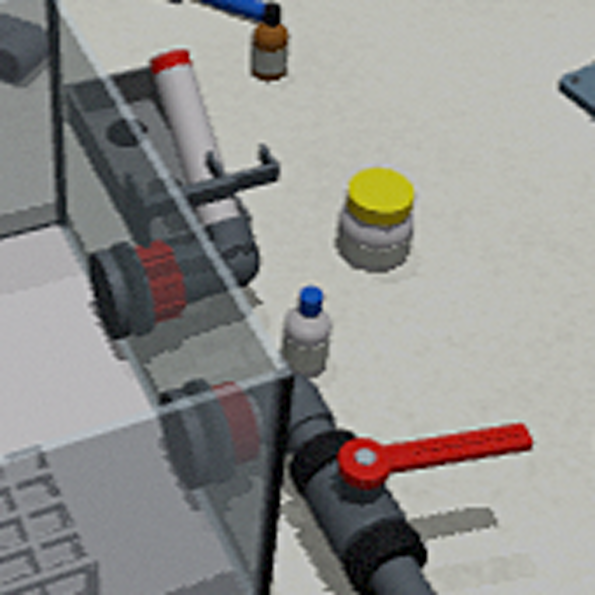

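Both crops confirm the layout: the pipe leans to the robot's right, with its mouth at top px (330,226). The clip opening lies to its left, near (270,215). The lever is almost shut. Next I'll fit the frames from depth points on the pipe, fill pipe and lever.

```bash
cat > fit.py <<'E'
from h import *
from scipy.optimize import least_squares
np.set_printoptions(precision=1,suppress=True)
T=np.load('top0.npz'); C=Cam('top'); S=Cam('scene'); Z=np.load('scene0.npz')
def pts(cam,z,lo,hi):
    v,u=np.mgrid[0:420,0:560]; uv=np.c_[u.ravel(),v.ravel()]; X=cam.dep(uv,z['d']); k=np.all((X>lo)&(X<hi),1)
    return X[k],z['p'].reshape(-1,3)[k].astype(int)
# tank rim -> yaw
X,_=pts(C,T,(550,-260,228),(950,300,250)); r=cv2.minAreaRect(X[:,:2].astype(np.float32)); print('tank rim rect',np.array(r[0]),np.array(r[1]),r[2])
# fill pipe (grey) line: ridge points
X,c=pts(C,T,(560,290,62),(640,400,78)); k=c.max(1)-c.min(1)<40; a=np.polyfit(X[k,1],X[k,0],1); print('fillpipe x=',a,k.sum())
# white pipe cylinder from both views
P=[]
for cam,z in((C,T),(S,Z)):
    X,c=pts(cam,z,(480,-135,60),(550,-35,180)); k=(c.min(1)>(75 if cam is C else 110)); P.append(X[k]); print(k.sum())
for Q in (P[0],P[1],np.vstack(P)):
    def res(p):
        x,y,th,yaw=p; ax=np.array([np.sin(yaw)*np.sin(th),-np.cos(yaw)*np.sin(th),np.cos(th)])
        return np.linalg.norm(np.cross(Q-[x,y,55],ax),axis=1)-16
    s=least_squares(res,[523,-12,.9,-.14],loss='soft_l1',f_scale=2); print('pivot',s.x[:2],'tilt %.3f yaw %.3f'%tuple(s.x[2:]),'rms',np.median(abs(s.fun)))
# lever
for n,cam,z in(('top',C,T),('scene',S,Z)):
    for uv,c in comps(z['p'],(0,140,60),(8,255,255),200):
        X=cam.plane(uv,110)
        if abs(X[:,:2].mean(0)-[550,238]).max()<40:
            d=np.linalg.norm(X[:,:2]-[590,225],axis=1); (ce,sz,ang)=cv2.minAreaRect(X[:,:2].astype(np.float32)); print(n,'lever rect',np.array(ce),np.array(sz),ang)
            v=cv2.fitLine(X[d>35][:,:2].astype(np.float32),cv2.DIST_L2,0,.01,.01).ravel(); print(v, 'tip',X[np.argmax(d)])
print('stem',C.plane([(186.2,196)],111), S.plane([(230+366/3.5,160+458/3.5)],111))
E
python3 fit.py
```

```text
tank rim rect [754.3  16.2] [401.8 263.5] 81.39541625976562
fillpipe x= [  0.2 545.2] 449
288
323
pivot [527.3  -9.4] tilt 0.932 yaw -0.142 rms 1.207774512968708
pivot [527.6 -11.7] tilt 0.921 yaw -0.132 rms 1.0898323116886246
pivot [527.3 -10.2] tilt 0.928 yaw -0.131 rms 1.1828391493784203
top lever rect [542.6 240.9] [ 31.8 124.4] 67.1995620727539
[  0.9  -0.3 519.2 244.7] tip [481.4 255.9 110. ]
scene lever rect [543.2 243.9] [ 38.  124.8] 66.06287384033203
[  0.9  -0.3 519.7 247.7] tip [479.6 252.1 110. ]
stem [[585.  222.9 111. ]] [[582.7 224.7 111. ]]
```

Pivot is (527.5,-10), tilt 0.93, yaw -0.145. The tank rim gives the same pivot to within 1 mm. Lever axis is (584,224), tip 108 mm out, angle 0.14. I'll shut the fingers and move to the right of the mouth.

Call:
servo_tool([
  [-0.015,-0.015,0,0,0,-1],
  [-0.045,-0.045,0,0,0,-2],
  [-0.08,-0.079,0,0,0,-4],
  [-0.115,-0.113,0,0,0,-6],
  [-0.15,-0.148,0,0,0,-8],
  [-0.185,-0.182,0,0,0,-10],
  [-0.22,-0.217,0,0,0,-12],
  [-0.255,-0.251,0,0,0,-14],
  [-0.29,-0.286,0,0,0,-15.2],
  [-0.325,-0.32,0,0,0,-15.2],
  [-0.36,-0.354,0,0,0,-15.2],
  [-0.395,-0.389,0,0,0,-15.2],
], fingers=1)

```text
time_s: 1.3
eef_pos: [426.6, -11.7, 231.3]
tcp_rot: [0.227, 3.133, 0.0]
ft_force: [1.6, 0.9, -0.5]
width: 0.1
```

Call:
servo_tool([
  [-0.02,-0.035,0,0,0,0],
  [-0.04,-0.07,0,0,0,0],
  [-0.06,-0.105,0,0,0,0],
  [-0.08,-0.14,0,0,0,0],
  [-0.095,-0.165,0,0,0,0],
  [-0.1,-0.175,0.005,0,0,0],
  [-0.1,-0.175,0.035,0,0,0],
  [-0.1,-0.175,0.07,0,0,0],
  [-0.1,-0.175,0.1,0,0,0],
  [-0.1,-0.175,0.116,0,0,0],
  [-0.1,-0.175,0.116,0,0,0],
])

```text
time_s: 2.4
eef_pos: [497.8, -195.1, 112.3]
tcp_rot: [-0.226, -3.127, -0.006]
ft_force: [0.6, 0.8, -0.3]
width: 0.4
```

Run:
```python
from h import *
o=robot.observe(); print(o['eef_pos'],o['tcp_rot'],o['ft_force'])
p,_=snap('scene','s1'); q,_=snap('top','t1')
a=cv2.resize(p[90:290,200:400],(400,400)); b=cv2.resize(q[130:330,210:410],(400,400)); b=np.clip(b*1.5,0,255).astype('uint8')
cv2.imwrite('pics/v1.png',np.hstack([a,b])[:,:,::-1])
# trajectory: TCP in (y_t,z) for tilt
piv=np.array([527.5,-10]); ey=np.array([.1442,.9895])
d=o['eef_pos'][:2]-piv; print('tcp y_t',d@ey,'x_t',d@np.array([.9895,-.1442]))
for th in np.arange(.93,-.01,-.1): print('%.2f rim y %.1f z %.1f'%(th,-170*np.sin(th)-16*np.cos(th),55+170*np.cos(th)-16*np.sin(th)))
```

```text
[ 497.83424784 -195.0891134   112.29541806] [-0.22557254 -3.1273751  -0.00568643] [ 0.56134266  0.84322483 -0.25072548]
tcp y_t -187.42347916827106 x_t -2.6644116095909993
0.93 rim y -145.8 z 143.8
0.83 rim y -136.2 z 157.9
0.73 rim y -125.3 z 171.0
0.63 rim y -113.1 z 182.9
0.53 rim y -99.7 z 193.6
0.43 rim y -85.4 z 202.9
0.33 rim y -70.2 z 210.6
0.23 rim y -54.3 z 216.9
0.13 rim y -37.9 z 221.5
0.03 rim y -21.1 z 224.4
```

View pics/v1.png

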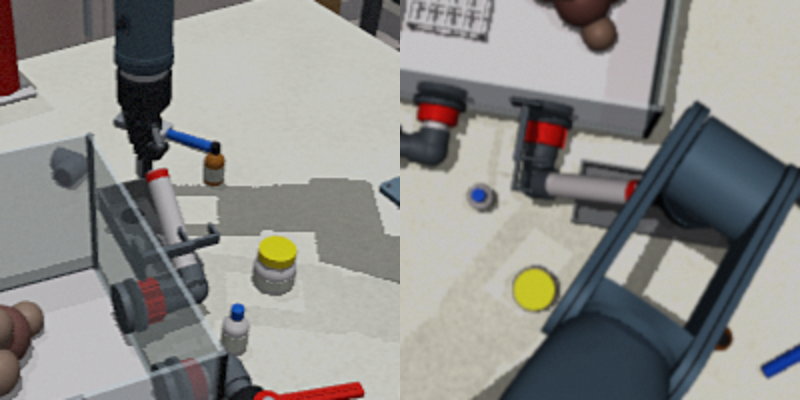

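The shut fingers are to the right of the mouth, the pipe is untouched and the surroundings are clear. I'll start a slow push along the rim's arc.

Call:
servo_tool([
  [0,0.01,0,0,0,0],
  [0,0.019,0,0,0,0],
  [0,0.026,0,0,0,0],
  [0,0.0305,-0.007,0,0,0],
  [0,0.035,-0.013,0,0,0],
  [0,0.0405,-0.02,0,0,0],
  [0,0.046,-0.026,0,0,0],
  [0,0.052,-0.032,0,0,0],
  [0,0.058,-0.038,0,0,0],
  [0,0.065,-0.043,0,0,0],
  [0,0.072,-0.0485,0,0,0],
])

```text
time_s: 3.6
eef_pos: [511.2, -127.4, 165.8]
tcp_rot: [0.227, 3.131, -0.006]
ft_force: [-3.9, -9.6, 7.2]
width: -0.3
```

```bash
cat > see.py <<'E'
import sys
from h import *
np.set_printoptions(precision=1,suppress=True)
t=sys.argv[1]; o=robot.observe(); print(o['eef_pos'],o['ft_force'],o['time_s'])
piv=np.array([527.5,-10]); ey=np.array([.1442,.9895]); ex=np.array([.9895,-.1442])
d=o['eef_pos'][:2]-piv; print('tcp y_t %.1f x_t %.1f'%(d@ey,d@ex))
for n in('scene','top'):
    p,dd=snap(n,n+t); C=Cam(n)
    for uv,c in comps(p,(0,140,60),(8,255,255),8):
        X=np.median(C.dep(uv,dd),0); e=X[:2]-piv
        if abs(e@ex)<35 and abs(e@ey)<170 and X[2]>120: print(n,'band px',c,'X',X,'y_t %.1f tilt %.2f'%(e@ey,np.arctan2(-(e@ey),X[2]-55)),len(uv))
E
python3 see.py 2; python3 -c "
import cv2,numpy as np
a=cv2.imread('pics/scene2.png')[90:290,200:400];cv2.imwrite('pics/v2.png',cv2.resize(a,(500,500)))"
```

```text
[ 511.2 -127.4  165.8] [-3.9 -9.6  7.2] 3.6
tcp y_t -118.6 x_t 0.8
scene band px [284.3 175.4] X [524.9 -86.4 199.8] y_t -76.0 tilt 0.48 53
```

View pics/v2.png

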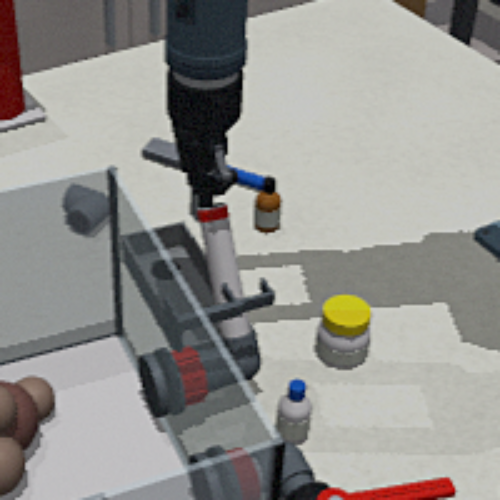

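The pipe is rising as planned; the band gives a tilt of about 0.5 rad and the contact force is small. I'll continue.

Call:
servo_tool([
  [0,0.007,-0.005,0,0,0],
  [0,0.014,-0.0095,0,0,0],
  [0,0.0215,-0.0135,0,0,0],
  [0,0.029,-0.017,0,0,0],
  [0,0.037,-0.02,0,0,0],
  [0,0.045,-0.0235,0,0,0],
  [0,0.053,-0.026,0,0,0],
  [0,0.061,-0.028,0,0,0],
  [0,0.068,-0.029,0,0,0],
  [0,0.07,-0.03,0,0,0],
])

```text
time_s: 4.7
eef_pos: [520.4, -55.5, 193.4]
tcp_rot: [-0.225, -3.132, -0.001]
ft_force: [1.9, -1.7, -0.4]
width: -0.1
```

```bash
python3 see.py 3
```

```text
[520.4 -55.5 193.4] [ 1.9 -1.7 -0.4] 4.7
tcp y_t -46.1 x_t -0.5
scene band px [296.7 185.9] X [534.1 -12.8 219. ] y_t -1.9 tilt 0.01 47
```

Call:
servo_tool([
  [0,0.002,0,0,0,0],
  [0,0.004,0,0,0,0],
  [0,0.006,0,0,0,0],
  [0,0.008,0,0,0,0],
  [0,0.01,0,0,0,0],
])

```text
time_s: 5.3
eef_pos: [522.0, -46.8, 193.8]
tcp_rot: [-0.227, -3.133, 0.0]
ft_force: [-1.8, -1.5, 0.8]
width: -0.4
```

```bash
python3 see.py 4
```

```text
[522.  -46.8 193.8] [-1.8 -1.5  0.8] 5.3
tcp y_t -37.2 x_t -0.1
scene band px [298.1 188. ] X [536.3  -4.3 218.9] y_t 6.9 tilt -0.04 47
```

Call:
servo_tool([
  [0,0.0015,0,0,0,0],
  [0,0.003,0,0,0,0],
  [0,0.0045,0,0,0,0],
  [0,0.0055,0,0,0,0],
])

```text
time_s: 5.8
eef_pos: [523.1, -41.3, 193.9]
tcp_rot: [0.227, 3.133, -0.0]
ft_force: [-0.9, -2.2, 1.4]
width: -0.3
```

```bash
python3 see.py 5
```

```text
[523.1 -41.3 193.9] [-0.9 -2.2  1.4] 5.8
tcp y_t -31.6 x_t 0.1
scene band px [298.8 189.3] X [537.3   1.  218.7] y_t 12.3 tilt -0.07 45
```

Call:
servo_tool([
  [0,0.001,0,0,0,0],
  [0,0.002,0,0,0,0],
  [0,0.003,0,0,0,0],
])

```text
time_s: 6.2
eef_pos: [523.2, -40.1, 193.9]
tcp_rot: [0.227, 3.133, -0.005]
ft_force: [-2.4, -10.1, 2.3]
width: -0.1
```

Call:
servo_tool([
  [0,0.001,0,0,0,0],
  [0,0.002,0,0,0,0],
  [0,0.002,0,0,0,0],
  [0,0.002,0,0,0,0],
])

```text
time_s: 6.6
eef_pos: [523.3, -39.9, 194.0]
tcp_rot: [-0.228, -3.133, 0.009]
ft_force: [-3.0, -14.3, 1.5]
width: -0.1
```

```bash
python3 see.py 6; python3 -c "
import cv2,numpy as np
a=cv2.imread('pics/scene6.png')[90:290,200:400];cv2.imwrite('pics/v6.png',cv2.resize(a,(500,500)))"
```

```text
[523.3 -39.9 194. ] [ -3.  -14.3   1.5] 6.6
tcp y_t -30.2 x_t 0.1
scene band px [299.2 189.7] X [536.8   1.6 218.8] y_t 12.8 tilt -0.08 47
```

View pics/v6.png

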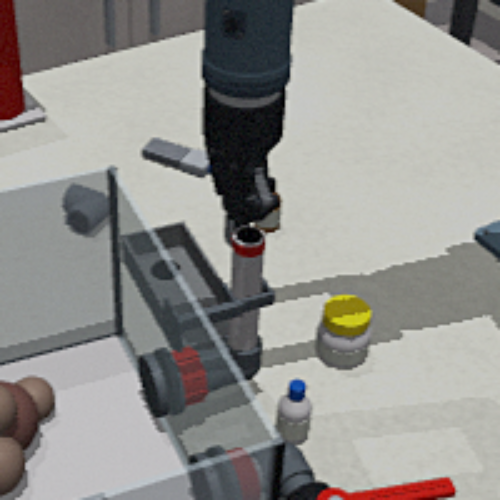

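The pipe is upright in the clip. The TCP settled at y_t = -30.2 with the force rising to 14 N, matching the geometry's -30.5. I'll back off, rise and check it again.

Call:
servo_tool([
  [0,-0.004,0,0,0,0],
  [0,-0.015,0,0,0,0],
  [0,-0.035,0,0,0,0],
  [0,-0.045,0,0,0,0],
  [0,-0.045,-0.03,0,0,0],
  [0,-0.045,-0.06,0,0,0],
  [0,-0.045,-0.08,0,0,0],
  [0,-0.045,-0.08,0,0,0],
])

```text
time_s: 7.5
eef_pos: [518.6, -81.5, 276.9]
tcp_rot: [0.227, 3.128, -0.002]
ft_force: [0.8, -0.5, -0.0]
width: -0.1
```

```bash
python3 see.py 7
python3 - <<'E'
from h import *
o=robot.observe(); d=np.array([490.5,206.3])-o['eef_pos'][:2]; print(o['tcp_rot'],'tool dx,dy',d@[-.9895,.1442],d@[.1442,.9895])
E
```

```text
[518.6 -81.5 276.9] [ 0.8 -0.5 -0. ] 7.5
tcp y_t -72.0 x_t 1.5
scene band px [299.3 189.7] X [537.3   2.6 218.8] y_t 13.9 tilt -0.08 44
[2.26845333e-01 3.13338090e+00 6.29976732e-04] tool dx,dy 67.59816083087323 280.33252377361737
```

Call:
servo_tool([
  [0.01,0.03,0,0,0,0],
  [0.02,0.07,0,0,0,0],
  [0.03,0.11,0,0,0,0],
  [0.04,0.15,0,0,0,0],
  [0.05,0.19,0,0,0,0],
  [0.06,0.23,0,0,0,0],
  [0.067,0.265,0,0,0,0],
  [0.068,0.28,0,0,0,0],
  [0.068,0.28,0.04,0,0,0],
  [0.068,0.28,0.08,0,0,0],
  [0.068,0.28,0.12,0,0,0],
  [0.068,0.28,0.12,0,0,0],
])

```text
time_s: 8.8
eef_pos: [485.4, 204.4, 147.5]
tcp_rot: [-0.226, -3.12, 0.006]
ft_force: [0.3, -0.2, -0.7]
width: -0.1
```

```bash
cat > lev.py <<'E'
import sys
from h import *
np.set_printoptions(precision=1,suppress=True)
t=sys.argv[1]; o=robot.observe(); print(o['eef_pos'],o['ft_force'],o['time_s'])
L=np.array([584,224]); ey=np.array([.1442,.9895]); ex=np.array([.9895,-.1442]); d=o['eef_pos'][:2]-L; print('tcp in lever-axis/tank frame',d@ex,d@ey)
for n in('scene','top'):
    p,_=snap(n,n+t); C=Cam(n); X=[]
    for uv,c in comps(p,(0,140,60),(8,255,255),8):
        Y=C.plane(uv,110)[:,:2]-L; Y=np.c_[Y@ex,Y@ey]; r=np.hypot(*Y.T); X.append(Y[(r<118)&(r>35)&(Y[:,0]<35)&(Y[:,1]>-30)])
    X=np.vstack(X)
    if len(X)>20:
        m=np.median(X,0); print(n,len(X),'median',m,'angle %.3f'%np.arctan2(m[1],-m[0]))
E
python3 lev.py 8
```

```text
[485.4 204.4 147.5] [ 0.3 -0.2 -0.7] 8.8
tcp in lever-axis/tank frame -94.74750403472234 -33.60240467469005
scene 251 median [-69.5  14.5] angle 0.206
```

Call:
servo_tool([
  [-0.01,0,0,0,0,0],
  [-0.01,0,0.03,0,0,0],
  [-0.01,0,0.058,0,0,0],
  [-0.01,0,0.062,0,0,0],
  [-0.01,0,0.062,0,0,0],
])

```text
time_s: 9.4
eef_pos: [501.2, 204.4, 92.9]
tcp_rot: [0.227, 3.132, 0.0]
ft_force: [0.6, -0.1, 0.1]
width: 0.2
```

```bash
python3 lev.py 9
python3 - <<'E'
from h import *
# TCP path in tank frame rel. lever axis: contact r=85, finger centre offset c from lever centre line
for a in np.arange(.2,1.75,.15):
    # box half 11 (ex) x 14.5 (ey); lever normal n=(sin a,cos a)
    off=9+11*abs(np.sin(a))+14.5*abs(np.cos(a)); P=85*np.array([-np.cos(a),np.sin(a)])-off*np.array([np.sin(a),np.cos(a)]); print('%.2f'%a,P.round(1))
E
python3 -c "
import cv2,numpy as np
a=cv2.imread('pics/scene9.png')[180:380,270:470];cv2.imwrite('pics/v9.png',cv2.resize(a,(500,500)))"
```

```text
[501.2 204.4  92.9] [ 0.6 -0.1  0.1] 9.4
tcp in lever-axis/tank frame -79.11225820320044 -31.373069795335397
scene 248 median [-69.4  14.7] angle 0.209
0.20 [-88.4  -8. ]
0.35 [-88.9   4.4]
0.50 [-87.5  17.1]
0.65 [-84.1  29.8]
0.80 [-78.6  42.2]
0.95 [-70.9  53.8]
1.10 [-61.2  64.2]
1.25 [-49.6  73.1]
1.40 [-36.4  80. ]
1.55 [-22.1  84.6]
1.70 [-10.6  87.1]
```

View pics/v9.png

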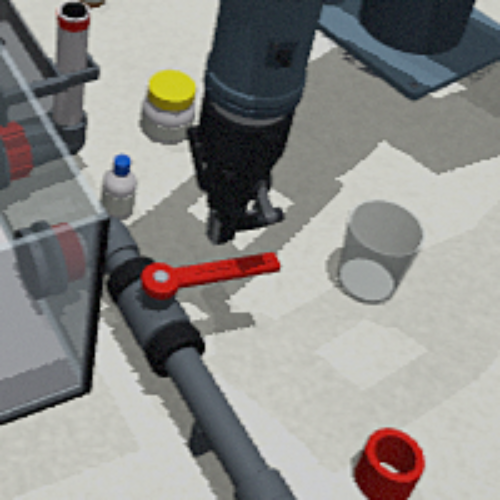

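The fingers are beside the lever on its -y side, the pipe still stands in its clip, and the path over the jar and bottle is clear. I'll push the lever round.

Call:
servo_tool([
  [0.004,0.008,0.003,0,0,0],
  [0.008,0.016,0.004,0,0,0],
  [0.009,0.023,0.004,0,0,0],
  [0.0095,0.029,0.004,0,0,0],
  [0.01,0.035,0.004,0,0,0],
  [0.0095,0.0415,0.004,0,0,0],
  [0.0085,0.048,0.004,0,0,0],
  [0.007,0.0545,0.004,0,0,0],
  [0.005,0.061,0.004,0,0,0],
  [0.0025,0.067,0.004,0,0,0],
  [0,0.073,0.004,0,0,0],
])

```text
time_s: 10.6
eef_pos: [510.6, 277.1, 87.6]
tcp_rot: [-0.227, -3.133, 0.0]
ft_force: [-0.4, -3.0, -0.1]
width: 0.2
```

```bash
python3 lev.py 10
```

```text
[510.6 277.1  87.6] [-0.4 -3.  -0.1] 10.6
tcp in lever-axis/tank frame -80.30118503931517 41.94147854833771
scene 292 median [-51.5  50.8] angle 0.779
top 80 median [-36.2  34. ] angle 0.754
```

Tracking as planned: 0.78 rad against the planned 0.80.

Call:
servo_tool([
  [-0.004,0.006,0,0,0,0],
  [-0.008,0.012,0,0,0,0],
  [-0.013,0.017,0,0,0,0],
  [-0.018,0.022,0,0,0,0],
  [-0.024,0.0265,0,0,0,0],
  [-0.0295,0.031,0,0,0,0],
  [-0.036,0.0345,0,0,0,0],
  [-0.0425,0.038,0,0,0,0],
  [-0.046,0.039,0,0,0,0],
  [-0.049,0.04,0,0,0,0],
])

```text
time_s: 11.7
eef_pos: [565.0, 309.4, 87.7]
tcp_rot: [-0.227, -3.133, -0.0]
ft_force: [-2.0, -2.5, -0.8]
width: 0.2
```

```bash
python3 lev.py 11
```

```text
[565.  309.4  87.7] [-2.  -2.5 -0.8] 11.7
tcp in lever-axis/tank frame -31.07817898878556 81.73313149656735
scene 298 median [-7.6 74.2] angle 1.469
top 66 median [-4.2 53.8] angle 1.493
```

Call:
servo_tool([
  [-0.002,0,0,0,0,0],
  [-0.004,0,0,0,0,0],
  [-0.006,0,0,0,0,0],
  [-0.008,0,0,0,0,0],
])

```text
time_s: 12.2
eef_pos: [572.8, 308.5, 88.0]
tcp_rot: [0.226, 3.133, 0.001]
ft_force: [-1.8, 2.6, 0.5]
width: 0.1
```

Call:
servo_tool([
  [-0.001,0,0,0,0,0],
  [-0.002,0,0,0,0,0],
  [-0.003,0,0,0,0,0],
  [-0.004,0,0,0,0,0],
])

```text
time_s: 12.6
eef_pos: [576.7, 307.6, 87.9]
tcp_rot: [0.227, 3.133, 0.0]
ft_force: [-4.0, 3.2, 1.7]
width: -0.1
```

Call:
servo_tool([
  [-0.001,0,0,0,0,0],
  [-0.002,0,0,0,0,0],
  [-0.003,0,0,0,0,0],
  [-0.003,0,0,0,0,0],
])

```text
time_s: 13.0
eef_pos: [576.9, 307.5, 87.8]
tcp_rot: [-0.226, -3.128, 0.0]
ft_force: [-10.5, 2.6, 6.4]
width: 0.2
```

```bash
python3 lev.py 12
```

```text
[576.9 307.5  87.8] [-10.5   2.6   6.4] 13.0
tcp in lever-axis/tank frame -19.07544798996944 81.63515841831423
scene 296 median [ 2.4 75.5] angle 1.602
top 31 median [ 5.5 58.5] angle 1.664
```

The lever is at its stop: no more motion, and the force rose to 10 N. I'll back off and rise.

Call:
servo_tool([
  [0.006,0,0,0,0,0],
  [0.02,0,0,0,0,0],
  [0.045,0,0,0,0,0],
  [0.055,0,-0.01,0,0,0],
  [0.06,0,-0.05,0,0,0],
  [0.06,0,-0.09,0,0,0],
  [0.1,0.03,-0.13,0,0,0],
  [0.14,0.06,-0.15,0,0,0],
  [0.18,0.1,-0.16,0,0,0],
  [0.2,0.12,-0.16,0,0,0],
  [0.2,0.12,-0.16,0,0,0],
  [0.2,0.12,-0.16,0,0,0],
])

```text
time_s: 14.3
eef_pos: [398.8, 455.6, 248.9]
tcp_rot: [0.222, 3.131, 0.001]
ft_force: [0.4, -0.5, -0.4]
width: 0.0
```

```bash
python3 see.py 13; python3 lev.py 14; python3 -c "
import cv2,numpy as np
a=cv2.imread('pics/scene14.png');b=cv2.imread('pics/top14.png')[150:310,90:400]
cv2.imwrite('pics/v14.png',np.hstack([cv2.resize(a,(400,300)),cv2.resize(np.clip(b*1.5,0,255).astype('uint8'),(400,300))]))"
```

```text
[398.8 455.6 248.9] [ 0.4 -0.5 -0.4] 14.3
tcp y_t 442.1 x_t -194.5
scene band px [299.2 189.7] X [537.    2.  219.2] y_t 13.3 tilt -0.08 43
[400.  453.9 248. ] [ 0.  -0.5 -0.4] 14.4
tcp in lever-axis/tank frame -215.2605669939322 200.91668518446355
scene 288 median [ 2.5 74.7] angle 1.604
top 195 median [ 1.4 71.3] angle 1.590
```

View pics/v14.png

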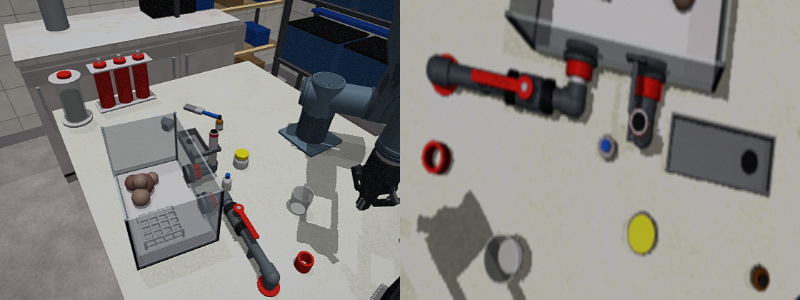

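The final view shows the pipe mouth directly over its elbow, the lever in line with the fill pipe, and the loose things where they were. I'll hand it in.

```bash
python3 -c "
from bench import robot
print(robot.close_job())"
```

```text
the job is handed in; nothing more can be done
None
```

I pushed the drain pipe upright into its clip with the shut fingers, then pushed the red lever round to its open stop, and handed the job in at about 14.4 s. The interface gives no verdict.

- **Drain pipe:** it reached its hard stop. The tool settled at y = -30.2 mm from the pivot (-30.5 mm expected) while the force rose to 14 N. The red band then stayed within 0.1 pixel after I let go and after the lever push. My raw band reading says -0.08 rad. I put that down to seeing the band's near surface rather than the pipe's centre line, since a real lean that far would lie beyond the stop.
- **Fill lever:** it reached its hard stop with about 10 N. After I backed off, the two cameras read 1.59 and 1.60 rad against 1.571. I take the difference as error in where I placed the stem and tank.
- **Loose things:** none were touched, and all look unmoved in the last pictures. I judged that by eye and did not re-measure the positions.
- **Robot:** it ended clear of everything, with the measured force about zero.

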